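Open the lid of the bench fume filter

ROBOT

A 6-joint arm with a two-finger parallel gripper is mounted at the origin on the work surface. World frame = base frame: x ahead of the robot, y to its left, z up, the work surface at z = 0. Lengths are in m, angles in rad, forces in N, time in s.
With the tool pointing down it reaches from about 0.425 to 1.125 m from the base axis. Payload 14.9 kg.
Tool frame: the origin (TCP) lies midway between the tips of the shut fingers; the grasp point (between the pads) lies 19 mm behind it (manip.tcp_to_grasp is the distance from the TCP to the grasp point, in m); z points along the fingers, y is the direction in which the jaws open and shut (so a half turn about z gives the same grasp; the last joint's range is limited). The gripper opens to 91 mm and grips with 3 to 60 N. Pads are 32 mm wide; open, the fingers measure 118 mm over their backs; the gripper's body (76 mm by 178 mm) begins 60 mm behind the grasp point.
Start: joints at [1.292, 0.379, 1.734, -0, 1.028, -0.033], TCP at [0.17, 0.679, 0.214] pointing down, gripper open.
Joint ranges: [-2.77, 2.77], [-0.74, 2.19], [0, 2.66], [-1.06, 4.2], [0.31, 2.87], [-3.08, 3.08]. Speed limits (rad/s): [1.89, 1.89, 2.39, 3.14, 3.14, 3.14].

INTERFACE

Orientations are given as a unit quaternion [x, y, z, w].
In Python, from plant import manip gives the robot as it stands.
- The arm moves only by the tool step_arm, never from a script. Its argument "deltas" is a list of rows, each a list of 4 numbers: the shift along the tool's x, y, z in m, then the turn about the tool's z in degrees. In form: [[dx, dy, dz, spin], ...]. A call has 1 to 8 rows; each row is the pose to reach, as a shift and turn from the pose measured when the call began, along the tool's axes at that moment; what a row does not reach only later rows make up. A row lasts 1/8 s, in which the tool goes at most 62.5 mm and 10.7 degrees, less where a joint would pass 70% of its speed; a pose out of reach is approached as far as the arm can. A call with a gripper value outside its range is refused whole. "grip" is the closure in counts, from 0 (fully open) to 255 (shut), set as the call begins (left out, the last holds). The fingers move at their own pace and stop on an object; "squeeze" is the grip in N (left out, the last holds). Time passes only in rows, so rows that repeat a pose let the fingers close. It gives the time, the measured TCP pose, the force and the opening at its end, in the units of the state.
- manip.state(): the state, without advancing time (a new reading comes with each control period).
- manip.capture(name): name is "scene" or "top"; returns the picture (420x560x3 uint8, blue, green, red); there is no depth.
- manip.camera_params(name): a dict with "fx", "fy", "cx", "cy" (pixels), "R" (3x3) and "t" (3): a world point X has camera coordinates R X + t. Camera axes: x right, y down, z forward; pixel columns grow to the right and rows downward; lengths in m; the calibration is good to about 2 mm. A picture is of the moment at which its call begins. camera_params takes no time and is no camera call.
- manip.finish_job(): hands the job in, once; it reports no verdict.
The state is a dict: "t": time; "qpos": joint angles; "joint_vel": joint speeds; "joint_torque": joint torques, N m; "tool_pos": TCP position; "tool_rot": TCP orientation; "contact_force": force on the tool from outside, world axes, zero at the start; "ft_torque": the same for the moment, N m; "opening": finger opening in m.
Only numpy, scipy, OpenCV 4.12 (cv2) and the standard library are available. Lean on these libraries where they do the work, as an engineer would, in place of code of your own. Each camera call takes 0.05 s, during which the arm holds its last target.

TASK

The filter in the white bench fume-filter unit is due for a change: press the orange snap tab down until the blue lid springs free, then push the lid back along its rails, off its seat and onto the rear deck, so that the filter is completely uncovered and the lid lies flat. Just push the lid, do not lift it; leave everything else standing where it is, and finish clear of everything.

Things in the scene. Friction and masses are not known exactly. Their poses are not given: they have to be found in the camera images.
- filter_unit: white and grey bench fume-filter unit, fixed, case 310 x 180 mm. Origin: on the table below the centre of the lid seat. z up, x from its front (orange tab, switches) to its rear (raised exhaust grille), y to its left. Case x = -118 to +192, y = -90 to +90 mm; flat top deck at z = 110 mm. On its front, low pin guides rise 7 mm above the deck at x = -80 to -46, y = 31 to 49 mm either side
- seat_centre (a point): centre of the lid's seat, on the deck (unit x = y = 0, z = 110 mm). From here, in the unit's axes: filter well with white pleats x = -22 to +40, y = -46 to +46 mm; two grey guide rails along x from -46 to +46 mm, at y = 50 to 66 mm either side, top 11 mm above the deck, that hold the lid down and guide it
- rear_stop (a point): foot of the upright exhaust grille, on the deck at unit x = 174 mm, y = 0. The grille is 28 mm high and 180 mm wide and ends the rear deck, which is bare and flat from the rails' rear ends (x = 46 mm) to here, with side edges 5 mm high. It stops the lid when the lid's origin is at unit x = 128 mm
- tab_top (a point): centre of the top face of the orange ribbed snap tab, a pad 29 mm (unit's x) by 34 mm (y) in front of the lid, 16 mm above the deck at rest (unit x = -70, z = 126 mm). Pressed straight down it moves 7 mm to a stop, against 2 N at first and up to about 8 N at the stop; let go, it springs up. From 5.5 mm down its tooth, which stands in a window of the lid, frees the lid
- snap_tab (a joint): how far the snap tab is pressed in, m: 0 at rest, 0.007 at the stop
- filter_lid: blue louvred lid, loose, about 0.12 kg: plate 92 mm (x) by 112 mm (y), 6 mm thick. Origin: centre of its underside; at the start at the seat centre, axes as the unit's. When the tab frees it, spring pins push it about 9 mm to the rear (unit +x), where it stays, free to slide. It uncovers the filter when its origin is at unit x = 86 mm, and is out of the rails at 92 mm
- lid_push (a point): middle of the lid's push step, an upright face 96 mm wide across the lid that looks to the unit's front (-x), 14 mm tall (from 116 to 130 mm above the table; this point at 123 mm); behind it a ramp slopes down to the rear. It lies 6 mm behind the lid's origin (+x), 7 mm above the plate's top. A push of 1 to 3 N to the rear slides the freed lid
- spare_filter: bystander: black-framed spare filter, 80 x 60 x 26 mm, beside the unit on its left; origin centre of underside
- oil_bottle: bystander: small amber dropper bottle, 22 mm wide, 44 mm high, standing on the unit's front left corner; origin centre of underside
- reagent_bottle: bystander: white bottle with orange cap, 68 mm wide, 165 mm high; origin centre of underside
- beaker: bystander: glass beaker, 70 mm wide, 90 mm high; origin centre of underside
- specimen_jar: bystander: clear jar with yellow cap, 56 mm wide, 62 mm high; origin centre of underside
- slide_box: bystander: green slide box 85 x 165 x 35 mm; origin centre of underside
There are look-alikes about, which are no part of the job. Of the things that look like the filter_lid, the smallest one is meant.

How it is judged:
On the way, in this order (a step that is already met when the one before it is completed fails the run):
1. the snap tab is pressed in (at least 4 mm) and the lid springs free (at least 5 mm) (value of joint snap_tab above 0.004 m and x of filter_lid in the frame of filter_unit above 0.005 m), for 0.1 s.
2. the lid has been pushed off its seat, clear of the filter (x of filter_lid in the frame of filter_unit above 0.088 m), for 0.2 s.
At the end, for the whole second after the job is handed in: the lid lies flat and at rest on the unit's rear deck (within 4 mm of deck height, tilted less than 0.06 rad), its origin 88 to 135 mm behind its seat, so that the filter is fully uncovered (x of filter_lid in the frame of filter_unit between 0.088 and 0.135 m and z of filter_lid in the frame of filter_unit between 0.106 and 0.114 m and angle between filter_lid's own z axis and vertical below 0.06 rad and linear speed of filter_lid below 0.02 m/s); the robot touches nothing.
It fails at once if the lid is lifted (more than 10 mm off the deck) or tipped (more than 0.2 rad) (z of filter_lid in the frame of filter_unit above 0.12 m or angle between filter_lid's own z axis and vertical above 0.2 rad).
It fails at once if a bystander is moved more than 15 mm (distance of any of spare_filter, oil_bottle, reagent_bottle, beaker, specimen_jar, slide_box from where it was at the start of the episode above 0.015 m).
It also fails if it takes over 40 s, if anything falls off the work surface, if the arm or the gripper's body presses on something with over 40 N, if the wrist force passes 120 N, or if a joint passes its speed limit or range.

## Working session

There is one attempt and no reset: what is moved stays moved. The work goes in short steps, Python scripts to look and compute and a tool call to move; the robot and the scene stay as the last step left them, time stands still between calls to the robot, and variables do not carry over. Pictures are saved under pics/ and viewed, and the job is handed in when it is done.

Besides the shell and the picture viewer there is one more tool, called after ">>>" in YAML: its name, and indented under it one key for each argument. step_arm: Moves the arm, as the interface text tells. Its arguments: {"type":"object","properties":{"deltas":{"type":"array"},"grip":{"type":"number"},"squeeze":{"type":"number"}},"required":["deltas"]}

```bash
mkdir -p pics
python3 - <<'E'
from plant import manip
import cv2
for n in("scene","top"):
    cv2.imwrite(f"pics/{n}0.png",manip.capture(n)); p=manip.camera_params(n); print(n,p)
print(manip.state())
E
```

```text
scene {'fx': 405.1052506068417, 'fy': 405.1052506068417, 'cx': 287.88553986228897, 'cy': 211.26148629802194, 'R': array([[-0.72494193,  0.68868769,  0.01297985],
       [ 0.39923184,  0.43545511, -0.80684124],
       [-0.56131376, -0.57973107, -0.59062572]]), 't': array([ 0.36123302, -0.08117583,  1.45815512])}
top {'fx': 523.8155118136489, 'fy': 523.8155118136489, 'cx': 282.0224262368815, 'cy': 210.6910576723232, 'R': array([[-0.02469121, -0.99956783, -0.01595272],
       [-0.99287362,  0.02638061, -0.1162155 ],
       [ 0.11658612,  0.01296953, -0.9930959 ]]), 't': array([0.0090989 , 0.48610253, 1.62552186])}
{'t': 0.1, 'qpos': array([ 1.29170412e+00,  3.79346195e-01,  1.73472012e+00,  1.50869708e-06,
        1.02848855e+00, -3.32949702e-02]), 'joint_vel': array([ 0.00072566, -0.0016387 , -0.00081354,  0.00028396, -0.00027326,
       -0.00021805]), 'joint_torque': array([-4.87033758e-04, -7.65033460e+01, -4.35295451e+01,  6.52298843e-02,
        3.97745508e-02, -1.87320239e-05]), 'tool_pos': array([0.1702358 , 0.6786225 , 0.21336191]), 'tool_rot': array([ 1.22589845e-01,  9.92457303e-01, -4.75149205e-04, -7.54786239e-05]), 'contact_force': array([-0.0358729 ,  0.21765567, -0.27426295]), 'ft_torque': array([-0.00109899, -0.01004163,  0.02668394]), 'opening': 0.09119912547994181}
```

View pics/scene0.png

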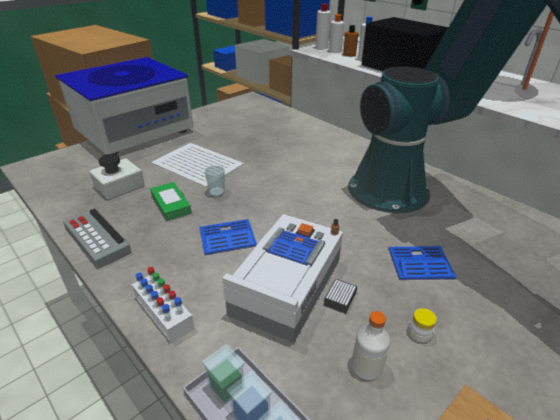

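View pics/top0.png

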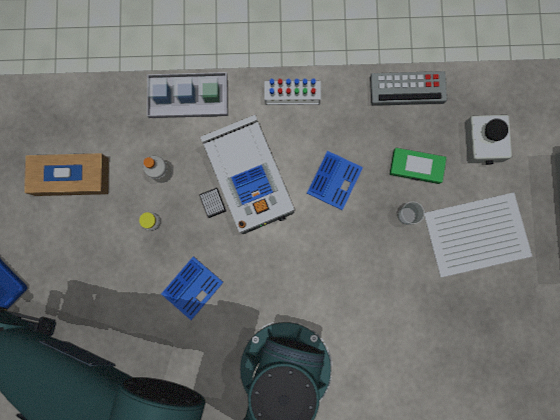

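Both views show three louvred blue plates. In top they are at (254,184) in the white unit, and at (334,180) and (193,288) lying on the table. The one in the unit fits: it sits between the rails behind the orange tab and is the smallest. I'll confirm this with a crop.

Run:
```python
import cv2
a=cv2.imread("pics/top0.png")[105:245,160:370]
cv2.imwrite("pics/top0c.png",cv2.resize(a[:, :140],None,fx=4.2,fy=4.2,interpolation=cv2.INTER_CUBIC))
b=cv2.imread("pics/scene0.png")[205:335,215:360]
cv2.imwrite("pics/sc0c.png",cv2.resize(b,None,fx=4.5,fy=4.5,interpolation=cv2.INTER_CUBIC))
```

```text
(no output)
```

View pics/top0c.png

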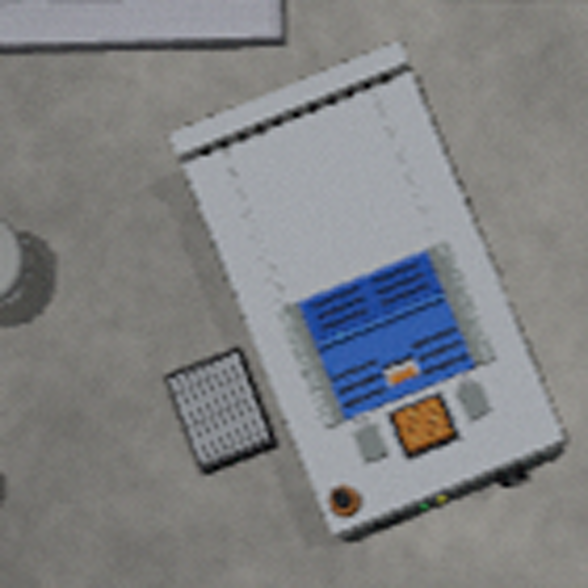

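View pics/sc0c.png

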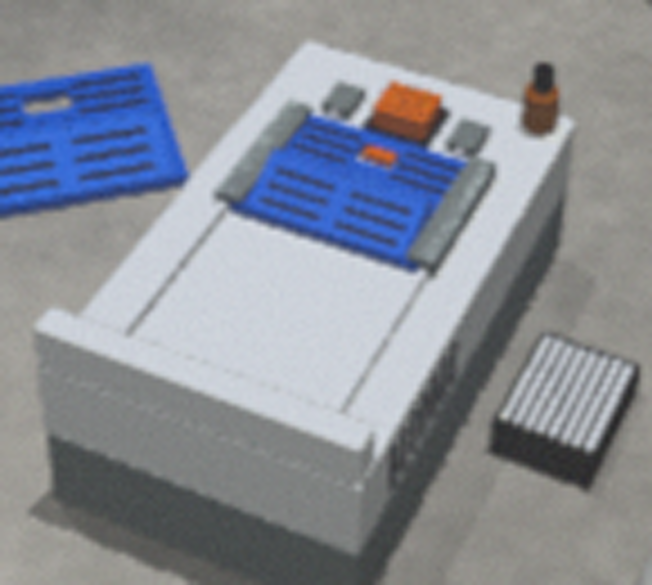

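The crop confirms it: the lid sits in the unit between grey rails, with the tab tooth in its window. The tab is near top px (261,206) and the oil bottle near (242,224).

```bash
cat > h.py <<'E'
import numpy as np,cv2
from plant import manip
P={n:manip.camera_params(n) for n in("scene","top")}
def ray(n,uv,z):
    p=P[n];d=p["R"].T@np.array([(uv[0]-p["cx"])/p["fx"],(uv[1]-p["cy"])/p["fy"],1.]);c=-p["R"].T@p["t"]
    return c+d*(z-c[2])/d[2]
def proj(n,X):
    p=P[n];c=p["R"]@np.asarray(X,float)+p["t"];return np.array([p["cx"]+p["fx"]*c[0]/c[2],p["cy"]+p["fy"]*c[1]/c[2]])
def blobs(img,lo,hi,box,amin=8):
    x0,y0,x1,y1=box
    h=cv2.cvtColor(img[y0:y1,x0:x1],cv2.COLOR_BGR2HSV)
    m=cv2.inRange(h,lo,hi);m2=cv2.morphologyEx(m,cv2.MORPH_CLOSE,np.ones((5,5)))
    n,l,s,c=cv2.connectedComponentsWithStats(m2)
    return [(s[i,4],c[i]+[x0,y0],np.argwhere(l==i)[:,::-1]+[x0,y0]) for i in range(1,n) if s[i,4]>=amin]
E
python3 - <<'E'
from h import *
t=cv2.imread("pics/top0.png");s=cv2.imread("pics/scene0.png")
for n,im,box in(("top",t,(200,110,300,235)),("scene",s,(215,205,345,335))):
    for a,c,p in blobs(im,(3,120,90),(22,255,255),box): print(n,"orange",a,c,ray(n,c,.126))
    for a,c,p in blobs(im,(100,120,60),(130,255,255),box,60):
        W=np.array([ray(n,q,.117)[:2] for q in p],np.float32); r=cv2.minAreaRect(W)
        print(n,"blue",a,c,ray(n,c,.117),r)
# white deck in top
h=cv2.cvtColor(t,cv2.COLOR_BGR2GRAY)[110:240,195:300]
m=cv2.inRange(h,150,255);print(m.sum()/255)
m=cv2.morphologyEx(m,cv2.MORPH_CLOSE,np.ones((15,15)))
cs,_=cv2.findContours(m,cv2.RETR_EXTERNAL,cv2.CHAIN_APPROX_NONE);c=max(cs,key=cv2.contourArea)+[195,110]
W=np.array([ray("top",q[0],.110)[:2] for q in c],np.float32);print("deck",cv2.minAreaRect(W),cv2.minAreaRect(c.astype(np.float32)))
E
```

```text
top orange 10 [255.5 194. ] [0.52694352 0.07323789 0.126     ]
top orange 112 [260.19642857 205.42857143] [0.4922052  0.05990235 0.126     ]
top orange 21 [241.76190476 224.76190476] [0.4359092  0.11571748 0.126     ]
top blue 985 [251.53096447 184.34111675] [0.55798249 0.08520161 0.117     ] ((0.5581763982772827, 0.08514320850372314), (0.09114296734333038, 0.0989505872130394), 21.115623474121094)
scene orange 119 [305.08403361 229.02521008] [0.50181367 0.06687878 0.126     ]
scene orange 20 [335. 226.] [0.4341429  0.11168893 0.126     ]
scene orange 13 [298.53846154 238.92307692] [0.54279579 0.08381849 0.126     ]
scene blue 1068 [233.38857678 235.45692884] [ 0.64982458 -0.04824062  0.117     ] ((0.6494849920272827, -0.0532350167632103), (0.11430478096008301, 0.10481086373329163), 62.23126983642578)
scene blue 984 [292.84857724 246.38109756] [0.56612879 0.08735865 0.117     ] ((0.5623734593391418, 0.08655005693435669), (0.09574884176254272, 0.10883189737796783), 21.13251304626465)
4177.0
deck ((0.6317988634109497, 0.11521846055984497), (0.40991783142089844, 0.20801839232444763), 22.3384952545166) ((241.96359252929688, 161.75588989257812), (132.86395263671875, 67.93401336669922), 65.87158966064453)
```

Tab to lid centre measures 70.5 mm at 21.0°, which agrees with the model's 70 mm and the 21.1° rectangle. I'll work out the move.

```bash
cat >> h.py <<'E'
from scipy.spatial.transform import Rotation as Ro
YAW=np.radians(21.1);U=np.array([np.cos(YAW),np.sin(YAW)]);V=np.array([-U[1],U[0]]);O=np.array([.5579,.0851])
def unit(x,y,z): return np.r_[O+x*U+y*V,z]
def rel(x,y,z):
    s=manip.state();R=Ro.from_quat(s["tool_rot"]).as_matrix()
    d=R.T@(unit(x,y,z)-s["tool_pos"]); yy=R[:2,1]
    a=np.degrees(np.arctan2(yy[1],yy[0]))
    return np.round(d,4),"spin +",round(a-np.degrees(YAW),2)
def inunit():
    p=manip.state()["tool_pos"];d=p[:2]-O;return np.round([d@U,d@V,p[2]],4)
E
python3 - <<'E'
from h import *
for q in [(-118,90,110),(-118,-90,110),(174,90,138),(174,-90,138),(-70,0,126)]: print(q,proj("top",unit(q[0]/1e3,q[1]/1e3,q[2]/1e3)),proj("scene",unit(q[0]/1e3,q[1]/1e3,q[2]/1e3)))
print(rel(-.070,0,.2),inunit())
E
```

```text
(-118, 90, 110) [238.73401462 232.16292181] [343.31869452 230.28969765]
(-118, -90, 110) [294.29176321 209.17102539] [282.96523766 212.59694013]
(174, 90, 138) [201.47024359 141.78255587] [299.22019311 297.83532987]
(174, -90, 138) [256.9677136  119.17632003] [226.63864819 271.20749257]
(-70, 0, 126) [260.1945565  205.29921793] [305.6455975  226.33425065]
(array([-0.4632, -0.5217,  0.0138]), 'spin +', np.float64(54.82)) [-0.148   0.6933  0.2134]
```

The projected corners agree with the crops: front right at (294,209), front left in scene at (343,230). Moving above the tab with the fingers shut.

>>> step_arm:
  deltas:
    - [-0.035, -0.04, 0, 7]
    - [-0.07, -0.08, 0, 14]
    - [-0.105, -0.12, 0, 21]
    - [-0.14, -0.16, 0, 28]
    - [-0.175, -0.2, 0, 35]
    - [-0.21, -0.24, 0, 42]
    - [-0.25, -0.28, 0, 49]
    - [-0.285, -0.32, 0, 54.8]
  grip: 255

```text
t: 1.1
tool_pos: [0.3694, 0.2972, 0.2136]
tool_rot: [0.567, 0.824, -0.0, 0.0]
contact_force: [0.8, 1.1, -0.4]
opening: 0.0143
```

```bash
python3 -c "
from h import *
print(rel(-.070,0,.15),inunit(),manip.state())"
```

```text
(array([-0.2656,  0.0304,  0.0638]), 'spin +', np.float64(-0.18)) [-0.0995  0.2658  0.2136] {'t': 1.1, 'qpos': array([ 6.28799816e-01,  1.41824470e-02,  2.18058187e+00, -8.00535478e-04,
        9.47488385e-01,  2.64221150e-01]), 'joint_vel': array([-0.86540163, -0.19196195,  0.19510364, -0.00282858, -0.00489986,
       -0.06130599]), 'joint_torque': array([ 12.24726677, -40.37113667, -40.32376528,   0.10737326,
         0.16208651,   0.27856979]), 'tool_pos': array([0.36937486, 0.29723271, 0.21364923]), 'tool_rot': array([ 5.67012979e-01,  8.23708727e-01, -4.19269547e-04,  1.96728759e-04]), 'contact_force': array([ 0.76691733,  1.08065191, -0.4244603 ]), 'ft_torque': array([-0.03612399, -0.0035399 , -0.01019776]), 'opening': 0.014348481375429068}
```

>>> step_arm:
  deltas:
    - [-0.05, 0.005, 0, 0]
    - [-0.1, 0.01, 0, 0]
    - [-0.15, 0.016, 0, 0]
    - [-0.2, 0.022, 0, 0]
    - [-0.245, 0.028, 0, 0]
    - [-0.2656, 0.0304, 0.005, 0]
    - [-0.2656, 0.0304, 0.03, 0]
    - [-0.2656, 0.0304, 0.03, 0]

```text
t: 2.1
tool_pos: [0.4914, 0.0596, 0.1824]
tool_rot: [0.567, 0.824, -0.001, -0.001]
contact_force: [-1.1, -0.4, -0.4]
opening: 0.0004
```

```bash
python3 -c "
from h import *
for n in ('scene','top'):
    im=manip.capture(n); im=im[200:300,240:380] if n=='scene' else im[140:240,190:330]
    cv2.imwrite(f'pics/{n}1.png',cv2.resize(im,None,fx=5,fy=5,interpolation=cv2.INTER_CUBIC))
print(rel(-.070,0,.126),inunit(),manip.state()['contact_force'],manip.state()['opening'])"
```

```text
(array([-0.0002,  0.0001,  0.0582]), 'spin +', np.float64(-0.17)) [-0.07    0.0002  0.1842] [0.84933743 0.57760051 0.16018159] 0.00024324499602113142
```

View pics/scene1.png

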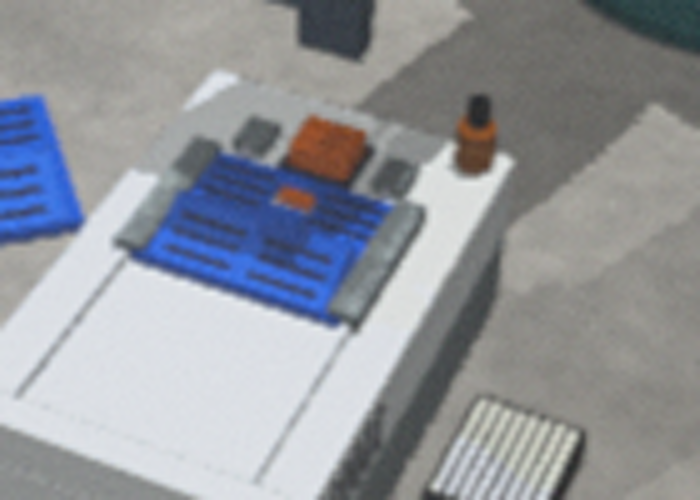

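The shut fingers hang centred over the tab: tab at crop (328,148), fingers at (335,25). Now descending and pressing.

>>> step_arm:
  deltas:
    - [0, 0, 0.03, 0]
    - [0, 0, 0.05, 0]
    - [0, 0, 0.057, 0]
    - [0, 0, 0.06, 0]
    - [0, 0, 0.063, 0]
    - [0, 0, 0.065, 0]
    - [0, 0, 0.065, 0]
    - [0, 0, 0.065, 0]

```text
t: 3.2
tool_pos: [0.4928, 0.0601, 0.1194]
tool_rot: [0.567, 0.824, -0.0, 0.0]
contact_force: [-0.8, 2.3, 4.1]
opening: 0.0002
```

```bash
python3 -c "
from h import *
for n in ('scene','top'):
    im=manip.capture(n); im=im[200:300,240:380] if n=='scene' else im[140:240,190:330]
    cv2.imwrite(f'pics/{n}2.png',cv2.resize(im,None,fx=5,fy=5,interpolation=cv2.INTER_CUBIC))
print(rel(-.070,0,.119),inunit(),manip.state()['contact_force'],manip.state()['opening'])"
```

```text
(array([-0.0002, -0.0002,  0.0004]), 'spin +', np.float64(-0.18)) [-0.0698  0.0002  0.1194] [-0.52443362  2.72834732  4.0871117 ] 0.0005610845854564659
```

View pics/scene2.png

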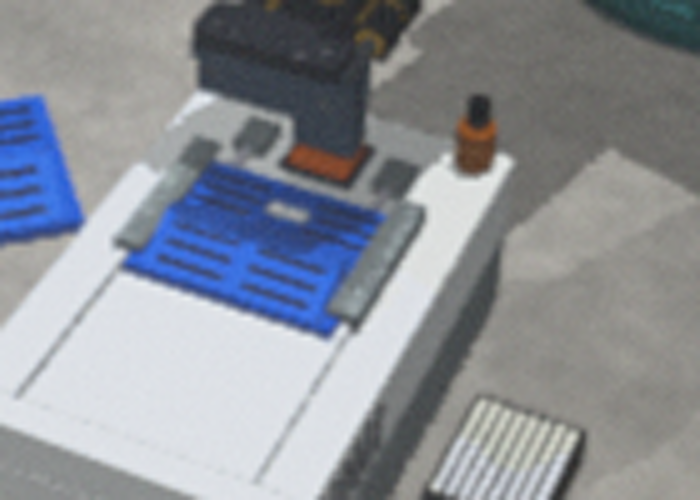

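The lid sprang about 9 mm to the rear: its window at crop (288,210) is now empty and the gap to the tab has opened. Now lifting, going over the tab, and coming down in front of the push step.

>>> step_arm:
  deltas:
    - [0, 0, -0.015, 0]
    - [0, 0, -0.035, 0]
    - [0, 0, -0.035, 0]
    - [0, 0.03, -0.035, 0]
    - [0, 0.058, -0.035, 0]
    - [0, 0.058, -0.03, 0]
    - [0, 0.058, -0.012, 0]
    - [0, 0.058, -0.012, 0]

```text
t: 4.3
tool_pos: [0.5448, 0.0804, 0.1292]
tool_rot: [0.567, 0.824, -0.002, -0.001]
contact_force: [0.5, 0.6, -0.4]
opening: 0.0004
```

```bash
python3 -c "
from h import *
for n in ('scene','top'):
    im=manip.capture(n); im=im[200:300,240:380] if n=='scene' else im[140:240,190:330]
    cv2.imwrite(f'pics/{n}3.png',cv2.resize(im,None,fx=5,fy=5,interpolation=cv2.INTER_CUBIC))
print(rel(-.012,0,.1215),inunit(),manip.state()['contact_force'],manip.state()['opening'])"
```

```text
(array([-0.0001,  0.0006,  0.0093]), 'spin +', np.float64(-0.19)) [-1.260e-02  1.000e-04  1.309e-01] [ 0.55551101  0.30204017 -0.06036626] 0.00042886301587125714
```

View pics/scene3.png

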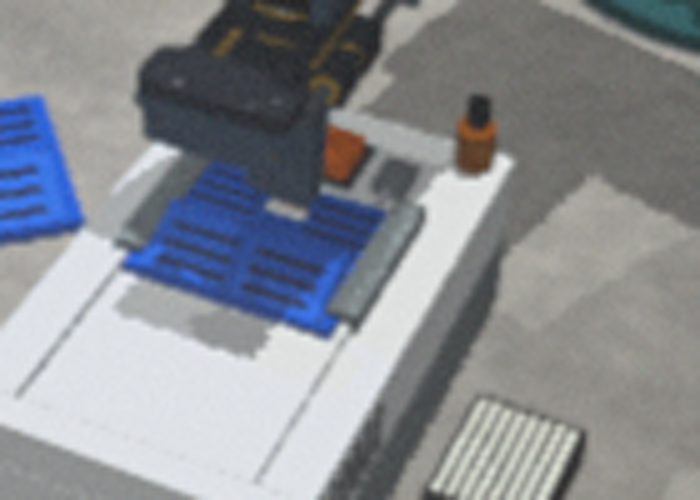

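The fingers are over the lid at crop (295,190), in front of the step, with the lid in place. Lowering to 121 mm and starting a gentle push.

>>> step_arm:
  deltas:
    - [0, 0, 0.005, 0]
    - [0, 0, 0.0095, 0]
    - [0, 0, 0.0095, 0]
    - [0, 0.007, 0.0095, 0]
    - [0, 0.014, 0.0095, 0]
    - [0, 0.021, 0.0095, 0]
    - [0, 0.028, 0.0095, 0]
    - [0, 0.035, 0.0095, 0]

```text
t: 5.4
tool_pos: [0.5792, 0.0933, 0.1213]
tool_rot: [0.567, 0.824, -0.001, -0.0]
contact_force: [-1.3, 0.1, 0.4]
opening: 0.0004
```

```bash
python3 -c "
from h import *
for n in ('scene','top'):
    im=manip.capture(n); im=im[200:300,240:380] if n=='scene' else im[140:240,190:330]
    cv2.imwrite(f'pics/{n}4.png',cv2.resize(im,None,fx=5,fy=5,interpolation=cv2.INTER_CUBIC))
print(rel(.1,0,.1215),inunit(),manip.state()['contact_force'],manip.state()['opening'])"
```

```text
(array([ 0.0004,  0.0767, -0.0002]), 'spin +', np.float64(-0.18)) [ 2.330e-02 -1.000e-04  1.213e-01] [-0.37224715  0.49410723  0.42180408] 0.0004472413382689328
```

View pics/scene4.png

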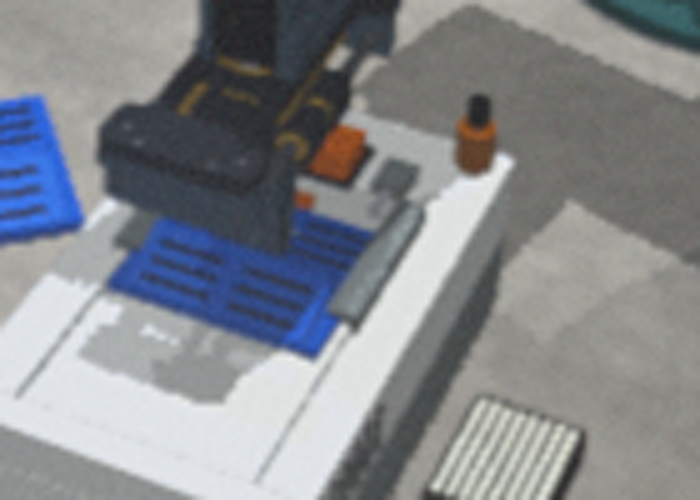

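The lid slides along the rails: its rear corner moved from crop (330,332) to (315,355). Continuing the push.

>>> step_arm:
  deltas:
    - [0, 0.009, 0, 0]
    - [0, 0.018, 0, 0]
    - [0, 0.027, 0, 0]
    - [0, 0.036, 0, 0]
    - [0, 0.045, 0, 0]
    - [0, 0.053, 0, 0]
    - [0, 0.06, 0, 0]
    - [0, 0.06, 0, 0]

```text
t: 6.5
tool_pos: [0.6362, 0.115, 0.1213]
tool_rot: [0.567, 0.824, -0.0, 0.0]
contact_force: [-1.1, -0.6, -1.4]
opening: -0.0001
```

```bash
python3 -c "
from h import *
for n in ('scene','top'):
    im=manip.capture(n); im=im[200:320,220:360] if n=='scene' else im[120:240,190:330]
    cv2.imwrite(f'pics/{n}5.png',cv2.resize(im,None,fx=5,fy=5,interpolation=cv2.INTER_CUBIC))
print(rel(.1,0,.1215),inunit(),manip.state()['contact_force'],manip.state()['opening'])"
```

```text
(array([ 0.0003,  0.0167, -0.0003]), 'spin +', np.float64(-0.18)) [ 0.0833 -0.0003  0.1212] [0.34430078 0.05960868 0.1713425 ] 0.0005042582445723386
```

View pics/scene5.png

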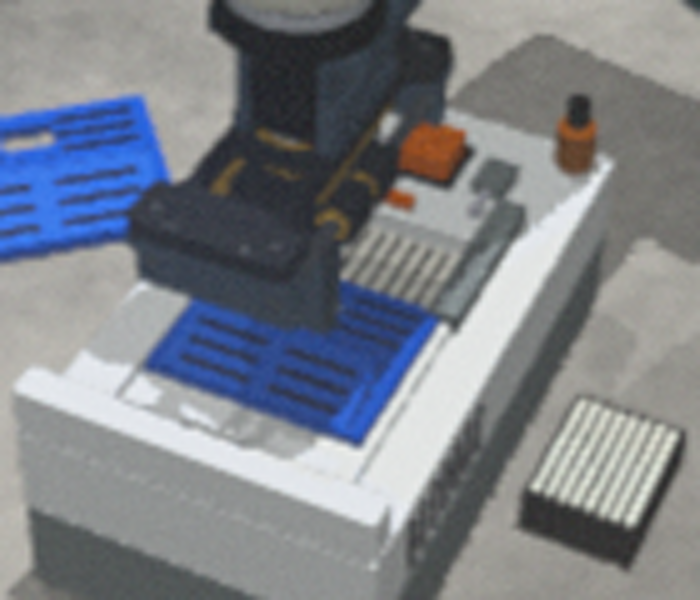

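```bash
python3 -c "
from h import *
for q,z in (((292.4,288),.113),((307.5,264.5),.116)):
  d=ray('scene',q,z)[:2]-O; print(d@U,d@V)"
```

```text
0.13354206067197988 0.05591011815429667
0.051554700737524224 0.05771354051404976
```

The lid's rear-left corner is at unit x ≈ 133 mm, so its origin is about 88–91 mm. I'll push 20 mm more.

>>> step_arm:
  deltas:
    - [0, 0.006, 0, 0]
    - [0, 0.012, 0, 0]
    - [0, 0.017, 0, 0]
    - [0, 0.02, 0, 0]
    - [0, 0.02, 0, 0]
    - [0, 0.02, 0, 0]

```text
t: 7.35
tool_pos: [0.6544, 0.1219, 0.1212]
tool_rot: [0.567, 0.824, -0.0, 0.0]
contact_force: [0.4, -0.7, 0.5]
opening: 0.0003
```

>>> step_arm:
  deltas:
    - [0, -0.004, 0, 0]
    - [0, -0.01, 0, 0]
    - [0, -0.01, -0.02, 0]
    - [0, -0.01, -0.06, 0]
    - [0, -0.01, -0.1, 0]
    - [0, -0.04, -0.13, 0]
    - [0, -0.09, -0.15, 0]
    - [0, -0.14, -0.15, 0]

```text
t: 8.35
tool_pos: [0.5233, 0.0718, 0.2743]
tool_rot: [0.567, 0.824, 0.001, 0.002]
contact_force: [-0.4, 0.1, -0.4]
opening: 0.0002
```

>>> step_arm:
  deltas:
    - [0.05, 0, 0, 0]
    - [0.1, 0, 0, 0]
    - [0.15, 0, 0, 0]
    - [0.2, 0, 0, 0]
    - [0.2, 0, 0, 0]
    - [0.2, 0, 0, 0]

```text
t: 9.1
tool_pos: [0.452, 0.2584, 0.2748]
tool_rot: [0.567, 0.824, 0.001, 0.002]
contact_force: [-0.5, -0.6, 0.3]
opening: 0.0009
```

```bash
python3 -c "
from h import *
for n in ('scene','top'):
    im=manip.capture(n); cv2.imwrite(f'pics/{n}6.png',im)
    box=(200,110,300,235) if n=='top' else (240,205,345,335)
    for a,c,p in blobs(im,(100,120,60),(130,255,255),box,60):
        W=np.array([ray(n,q,.117)[:2] for q in p],np.float32); r=cv2.minAreaRect(W); d=np.array(r[0])-O
        print(n,a,c,r,'unit',d@U,d@V)
    im=im[200:320,220:360] if n=='scene' else im[120:240,190:330]
    cv2.imwrite(f'pics/{n}6c.png',cv2.resize(im,None,fx=5,fy=5,interpolation=cv2.INTER_CUBIC))
print(inunit(),manip.state()['contact_force'],manip.state()['t'])"
```

```text
scene 358 [246.12290503 234.32960894] ((0.6141391396522522, -0.03330586105585098), (0.1161532998085022, 0.04043601453304291), 51.913089752197266) unit 0.009842772091300434 -0.1307130773823405
scene 1367 [274.93343087 273.35040234] ((0.6614164113998413, 0.12510523200035095), (0.0929669737815857, 0.1118185818195343), 20.905935287475586) unit 0.11097775775616002 5.744491425622471e-05
top 1081 [238.66419981 152.79000925] ((0.6560015082359314, 0.12226177006959915), (0.09142229706048965, 0.1103363037109375), 20.69717788696289) unit 0.10490226748957102 -0.0006460250898936431
[-0.0364  0.1991  0.2744] [-0.32451986 -0.57596865 -0.3929999 ] 9.2
```

View pics/scene6c.png

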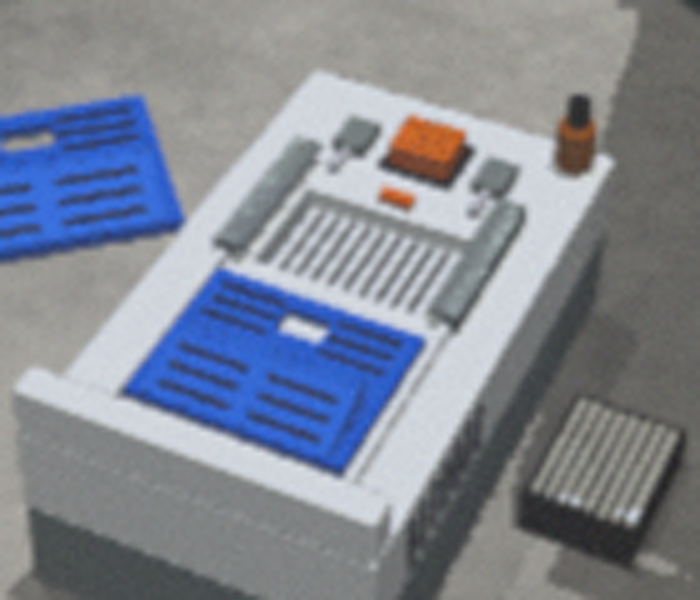

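View pics/top6.png

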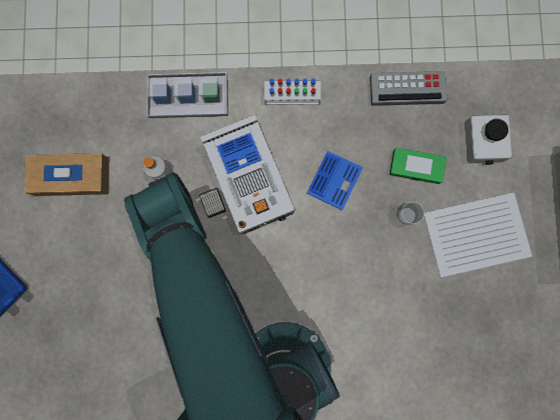

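The lid lies flat on the rear deck at x ≈ 105–111 mm, with the filter fully in view. The bottles and the spare filter are where they were, and the tool is 27 cm up, touching nothing. Handing in.

```bash
python3 -c "
from plant import manip
print(manip.finish_job())"
```

```text
the job is handed in; nothing more can be done
None
```

The lid is off its seat and lying flat on the rear deck, the filter is completely uncovered, and the job is handed in; no verdict was reported. I pressed the snap tab about 6.6 mm with shut fingers and the lid sprang free by about 9 mm. I then pushed its step back along the rails and withdrew.

**Last checks, at 9.2 s:**
- **Lid position:** its origin is 105 mm behind the seat in the top view and 111 mm in the scene view. The two views differ by 6 mm, but both are inside the 88–135 mm range. By eye it lies flat and square; I did not measure tilt or height separately.
- **Bystanders:** by eye, the ones I could see are where they started. I did not measure them, and the arm hid the specimen jar in the last top picture.
- **Robot:** the tool was 0.27 m up and clear of everything, with a force reading of under 1 N, no more than noise.

No check failed.

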